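# Clear and flip open the serving caddy's lid

## Robot

A 7-joint arm with a two-finger parallel gripper is mounted at the origin on the work surface. World frame = base frame: x ahead of the robot, y to its left, z up, the work surface at z = 0. Lengths are in m, angles in rad, forces in N, time in s.
With the tool pointing down it reaches from about 0.425 to 0.95 m from the base axis. Payload 4.7 kg.
Tool frame: the origin (TCP) lies on the centre line of the jaws, within the pads' length; the fingertips stand 19 mm ahead of it and the grasp point (between the pads) is the TCP; y points along the fingers, x is the direction in which the jaws open and shut, and the axes are right-handed (so a half turn about y gives the same grasp; the last joint's range is limited). The gripper opens to 87 mm and grips with 3 to 60 N. Pads are 19 mm wide; open, the fingers measure 117 mm over their backs; the gripper's body (75 mm by 190 mm) begins 51 mm behind the grasp point.
Start: joints at [-1.294, 0.469, -0.049, 1.532, 0.024, 1.141, -0.082], TCP at [0.203, 0.644, 0.242] pointing down, gripper open.
Joint ranges: [-2.59, 2.59], [-0.33, 1.99], [-1.39, 1.29], [0.1, 2.45], [-1.04, 4.18], [0.21, 1.99], [-2.66, 2.66]. Speed limits (rad/s): [2.57, 2.57, 3.14, 3.14, 3.14, 3.14, 3.14].

## Interface

Orientations are given as a 3x3 rotation matrix whose columns are the frame's x, y, z axes.
In Python, from plant import robot, grab_frame, calibration, workorder gives the robot as it stands.
- The arm moves only by the tool step_arm, never from a script. Its argument "increments" is a list of rows, each a list of 5 numbers: the shift along the world's x, y, z as a fraction of full scale, then the turn about the world's z as a fraction of full scale, then the closure, from -1 (fully open) to 1 (shut). A call has 1 to 20 rows; each row is the pose to reach, as a shift and turn from the pose commanded when the call began, turning the shorter way round; what a row does not reach only later rows make up. Full scale, the value 1, is 0.3 m for a shift and pi rad for a turn. A row lasts 1/10 s, in which the tool goes at most 50 mm and 8.59 degrees, less where a joint would pass 70% of its speed; a pose out of reach is approached as far as the arm can. A call with a number of a shift or a turn outside -1 to 1 is refused whole. A call with a gripper value outside its range is refused whole. The fingers move at their own pace and stop on an object; "squeeze" is the grip in N (left out, the last holds). Time passes only in rows, so rows that repeat a pose let the fingers close. It gives the time, the measured TCP pose, the force and the opening at its end, in the units of the state.
- robot.state(): the state, without advancing time (a new reading comes with each control period).
- grab_frame(name): name is "side" or "top" or "wrist"; returns (picture, depth): 420x560x3 uint8, red, green, blue; 420x560 float32, m along the optical axis (not along the pixel's ray), 0 where there is no reading.
- calibration(name): a dict with "camera_matrix" (3x3 intrinsics, pixels), "cam_to_world" (4x4, takes a point from camera to world coordinates). Camera axes: x right, y up, looking along -z (the intrinsics and any distortion apply to the point x, -y, -z); pixel columns grow to the right and rows downward; lengths in m; the calibration is good to about 2 mm. The wrist camera is an equidistant fisheye: a pixel r from the principal point sees the ray r / f radians off the axis. A picture is of the moment at which its call begins: read the wrist's pose just before it. calibration takes no time and is no camera call; for the wrist camera it gives the pose at the moment of the call.
- workorder.sign_off(): hands the job in, once; it reports no verdict.
The state is a dict: "t": time; "q": joint angles; "qvel": joint speeds; "tau": joint torques, N m; "eef_pos": TCP position; "tcp_rot": TCP orientation; "contact_force": force on the tool from outside, world axes, zero at the start; "wrist_torque": the same for the moment, N m; "width": finger opening in m.
Only numpy, scipy, OpenCV 4.12 (cv2) and the standard library are available. Lean on these libraries where they do the work, as an engineer would, in place of code of your own. Each camera call takes 0.05 s, during which the arm holds its last target.

## Task

Open the white serving caddy so the paper cups in it can be taken: without picking it up, push the squat amber jar that stands on the hinged lid sideways onto the caddy's fixed ledge, so that it stands upright there, clear of the lid. Then push the lid up from under its front tab and on past upright, without flinging it, so that it leans back against its stop and stays open by itself. Leave the other things on the table alone.

Things in the scene. Friction and masses are not known exactly. Their poses are not given: they have to be found in the camera images.
- caddy: White plastic serving caddy, fixed to the table, body 120 (x) by 300 (y) mm, flat top 94 mm above the table. Origin: centre of underside, at table height; its front (wall at x = -60 mm) looks along its -x, to the robot's left: its yaw is -1.85 to -1.15 rad, so its y points away from the robot. The hinged lid covers y = -18 to +148 mm, the fixed ledge y = -150 to -22 mm. Bottles stand 70 mm behind its back
- ledge (a point): Centre of the ledge's flat top, 120 (x) by 128 (y) mm, 94 mm above the table, level with the closed lid; 4 mm seam between them. The ledge is the part of the caddy's top nearest the robot; at its end (away from the lid) a rim 10 mm high; no rim in front or behind
- lid (a joint): Lid angle, rad: 0 closed (level), grows as its front rises, 1.57 upright, stop at 1.95. Free hinge, slight damping: let go below about 1.45 it falls shut, beyond about 1.6 it falls open and stays. Lid about 0.16 kg (varies by a third), white, 166 mm wide, 8 mm thick, reaches 140 mm forward of the hinge, overhanging the front wall by 20 mm, open underneath
- lid_hinge (a point): Point on the hinge line, mid-width of the lid, at the underside of its back edge: caddy x = +60, y = +65, z = 86 mm. The hinge line runs along the caddy's y
- lid_front (a point): Mid-width of the lid's front edge, on its underside; moves with the lid. Closed: caddy x = -80, y = +65, z = 86 mm. From here a thumb tab 80 mm wide, 6 mm thick, flares forward and up at 45 degrees, to 18 mm farther forward and 23 mm above the underside
- jar: Squat amber glass topping jar, solid closed cylinder of 64 mm diameter, 48 mm high, about 0.25 kg (varies by a third), standing loose on the closed lid near its middle. Origin: centre of its underside, z up
- sauce0: Bystander: white sauce bottle with brown cap, 48 mm diameter, 150 mm high, one of a row of three behind the caddy; origin at centre of underside
- sauce1: Bystander: as sauce0, in the same row; the three places are swapped about
- sauce2: Bystander: as sauce0, in the same row
- mug: Bystander: white mug, 76 mm diameter, 88 mm high, behind the row of bottles; origin at centre of underside
- glass: Bystander: drinking glass, 70 mm diameter, 110 mm high, well in front of the ledge; origin at centre of underside
- dish: Bystander: small white bowl, 90 mm diameter, 30 mm high, 25 mm or more in front of the ledge; origin at centre of underside
- spoon: Bystander: spoon 170 mm long with green handle lying on the table 70 mm or more in front of the tab; origin at the middle, on the underside
Things that resemble listed ones, but are neither listed nor needed, are in the scene too. Several things have the shape of the jar; the one meant has the colours described above.

How it is judged:
By the outcome, as a careful person would: the job done as asked, in the order asked, and still so for the second after the job is handed in, with the robot touching nothing.
It also fails if it takes over 61 s, if anything falls off the work surface, if the arm or the gripper's body presses on something with over 40 N, if the wrist force passes 120 N, or if a joint passes its speed limit or range.

## Working session

There is one attempt and no reset: what is moved stays moved. The work goes in short steps, Python scripts to look and compute and a tool call to move; the robot and the scene stay as the last step left them, time stands still between calls to the robot, and variables do not carry over. Pictures are saved under pics/ and viewed, and the job is handed in when it is done.

Besides the shell and the picture viewer there is one more tool, called after ">>>" as name(argument=value, ...) on one line, values as JSON. step_arm: Moves the arm, as the interface text tells. Its arguments: {"type":"object","properties":{"increments":{"type":"array"},"squeeze":{"type":"number"}},"required":["increments"]}

```bash
mkdir -p pics; ls
cat > h.py <<'E'
import numpy as np, cv2
from plant import robot, grab_frame, calibration, workorder
def snap(n,f):
    c=calibration(n); p,d=grab_frame(n)
    cv2.imwrite(f'pics/{f}.png',cv2.cvtColor(p,cv2.COLOR_RGB2BGR)); np.savez(f'pics/{f}.npz',p=p,d=d,K=c['camera_matrix'],T=c['cam_to_world'])
def world(f,u,v,z=None):
    a=np.load(f'pics/{f}.npz'); K,T,d=a['K'],a['T'],a['d']
    r=np.array([(u-K[0,2])/K[0,0],-(v-K[1,2])/K[1,1],-1.])
    if z is None:
        D=d[int(round(v)),int(round(u))]; return (T@np.r_[r*D,1])[:3]
    o=T[:3,3]; w=T[:3,:3]@r; return o+w*(z-o[2])/w[2]
E
python3 - <<'E'
from h import *
print(robot.state()); 
for n in('top','side'): snap(n,n+'0'); print(calibration(n))
E
```

```text
pics
{'t': 0.0, 'q': array([-1.29394158,  0.46945791, -0.04860095,  1.53374526,  0.0241323 ,
        1.14101049, -0.0822643 ]), 'qvel': array([-3.79992566e-04,  2.35697782e-04,  4.99722513e-04, -6.69790621e-04,
        1.46129879e-03,  7.22174300e-05,  2.37290333e-03]), 'tau': array([-1.17070686e-03, -5.07981312e+01, -8.09877017e-02, -2.36151087e+01,
       -6.13299175e-02,  3.81766458e-02,  1.80616425e-04]), 'eef_pos': array([0.20300078, 0.64312922, 0.24046661]), 'tcp_rot': array([[ 3.00929226e-01, -5.12464771e-04, -9.53646338e-01],
       [ 9.53644312e-01, -1.96852282e-03,  3.00929644e-01],
       [-2.03149042e-03, -9.99997931e-01, -1.03676935e-04]]), 'contact_force': array([ 0.18840755, -0.08223469,  0.41671451]), 'wrist_torque': array([-0.00219672, -0.00351593, -0.02939252]), 'width': 0.08715157387835192}
{'camera_matrix': array([[444.34913833,   0.        , 291.25120866],
       [  0.        , 444.34913833, 210.88909026],
       [  0.        ,   0.        ,   1.        ]]), 'cam_to_world': array([[ 0.00390948,  0.99727137, -0.0737193 ,  0.52707158],
       [-0.99957884,  0.00177739, -0.02896531,  0.03115099],
       [-0.02875524,  0.07380149,  0.9968583 ,  0.99625228],
       [ 0.        ,  0.        ,  0.        ,  1.        ]])}
{'camera_matrix': array([[380.80456065,   0.        , 272.28416195],
       [  0.        , 380.80456065, 213.00164814],
       [  0.        ,   0.        ,   1.        ]]), 'cam_to_world': array([[-0.99856466,  0.03336368, -0.04189849,  0.55955778],
       [-0.0519599 , -0.79321201,  0.60672471,  0.57783331],
       [-0.01299182,  0.60803089,  0.79380706,  0.76054228],
       [ 0.        ,  0.        ,  0.        ,  1.        ]])}
```

View pics/top0.png

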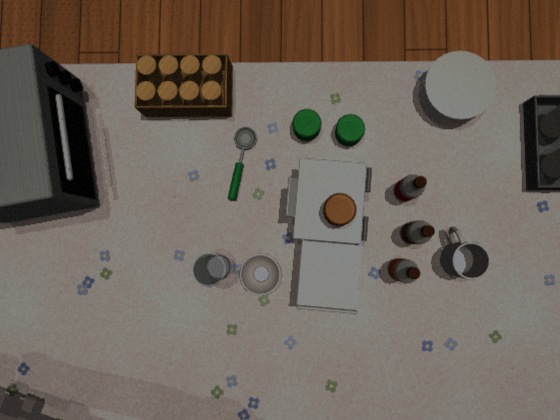

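View pics/side0.png

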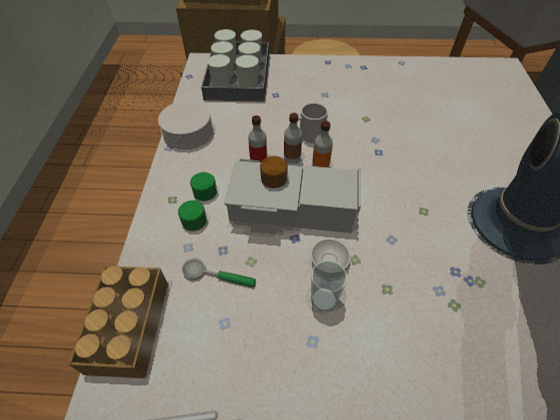

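Run:
```python
import cv2
a=cv2.imread('pics/top0.png')[100:320,200:460]; b=cv2.imread('pics/side0.png')[110:320,170:380]
cv2.imwrite('pics/c1.png',cv2.resize(cv2.convertScaleAbs(a,alpha=1.5),(709,600),interpolation=2)); cv2.imwrite('pics/c2.png',cv2.resize(cv2.convertScaleAbs(b,alpha=1.5),(600,600),interpolation=2))
```

```text
(no output)
```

View pics/c1.png

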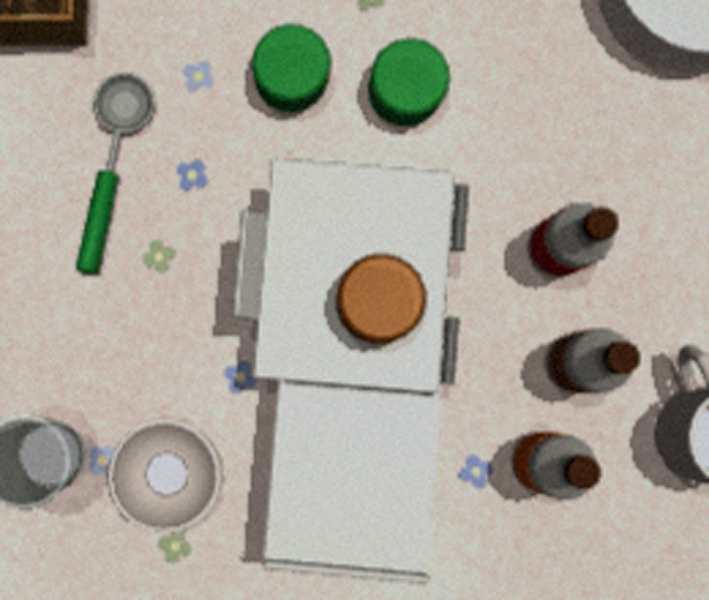

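View pics/c2.png

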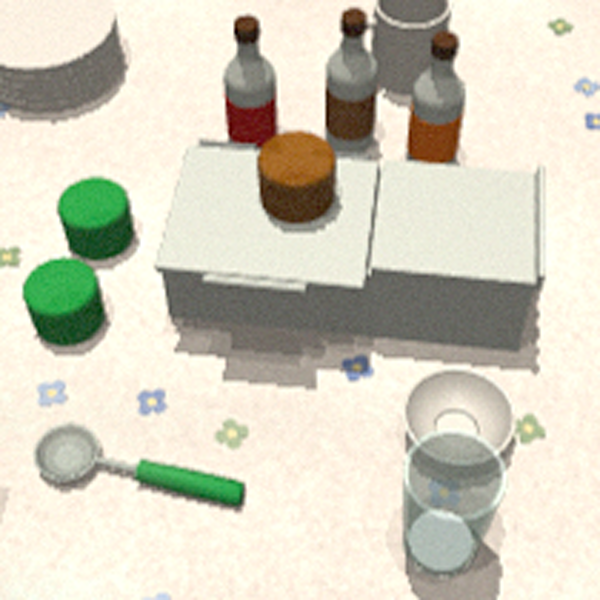

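Run:
```python
from h import *
np.set_printoptions(precision=4,suppress=True)
s=709/260
for n,x,y,z in [('lidFL',273,160,.094),('lidBL',453,172,.094),('lidBR',437,391,.094),('lidFR',257,377,.094),('ledgeF near',266,562,.094),('ledgeB near',427,570,.094),('tabF',247,210,.109),('tabN',238,316,.109),('jar',382,298,.142),('dish',165,475,.03),('glass',50,458,.11),('bot',600,224,.15),('bot',622,358,.15),('bot',582,472,.15),('spoonend',90,268,.01),('green',410,80,.048)]:
    u,v=200+x/s,100+y/s
    print(n,world('top0',u,v,z),world('top0',u,v))
s=600/210
print('side')
for n,x,y,z in [('jar',297,160,.142),('lidFL',160,268,.094),('lidFR',363,283,.094),('lidBR',378,163,.094),('ledgeFnear',540,275,.094),('tabL',204,277,.109),('tabR',307,288,.109)]:
    u,v=170+x/s,110+y/s
    print(n,world('side0',u,v,z),world('side0',u,v))
# jar top & body from depth cloud
for f in('top0','side0'):
    a=np.load(f'pics/{f}.npz');K,T,d,p=a['K'],a['T'],a['d'],a['p'].astype(int)
    vv,uu=np.indices(d.shape); r=np.stack([(uu-K[0,2])/K[0,0],-(vv-K[1,2])/K[1,1],-np.ones_like(d)],-1)*d[...,None]
    W=r@T[:3,:3].T+T[:3,3]
    m=(p[...,0]>1.5*p[...,2]+25)&(d>0)&(W[...,2]>.135)&(W[...,2]<.15)&(abs(W[...,0]-.52)<.12)&(abs(W[...,1]+.07)<.1)
    q=W[m]; print(f,'jar top',len(q),q.mean(0),q.min(0),q.max(0))
    m=(abs(W[...,2]-.094)<.006)&(d>0)&(p.min(-1)>60); q=W[m]; q=q[(abs(q[:,0]-.5)<.2)&(abs(q[:,1]+.07)<.15)]
    print(len(q),q[:,2].mean(),cv2.minAreaRect(q[:,:2].astype(np.float32)*1000), cv2.boxPoints(cv2.minAreaRect(q[:,:2].astype(np.float32)*1000)).tolist())
```

```text
lidFL [0.7013 0.0396 0.094 ] [0.7017 0.0396 0.092 ]
lidBL [ 0.692  -0.0953  0.094 ] [ 0.692  -0.0953  0.0943]
lidBR [ 0.5283 -0.0821  0.094 ] [ 0.5283 -0.0824  0.092 ]
lidFR [0.5382 0.0511 0.094 ] [0.5393 0.0531 0.0011]
ledgeF near [0.4025 0.044  0.094 ] [0.4037 0.0439 0.1027]
ledgeB near [ 0.3976 -0.0739  0.094 ] [ 0.3844 -0.0846  0.0018]
tabF [0.6611 0.0586 0.109 ] [0.6617 0.0587 0.1052]
tabN [0.5826 0.0648 0.109 ] [ 0.5895  0.069  -0.0008]
jar [ 0.5935 -0.038   0.142 ] [ 0.5938 -0.0383  0.1383]
dish [0.4611 0.1252 0.03  ] [0.4595 0.1276 0.0056]
glass [0.4784 0.2017 0.11  ] [0.4728 0.2214 0.0075]
bot [ 0.645  -0.1893  0.15  ] [ 0.6449 -0.1892  0.1505]
bot [ 0.5515 -0.2028  0.15  ] [ 0.5516 -0.2031  0.1488]
bot [ 0.473 -0.174  0.15 ] [ 0.473 -0.174  0.15 ]
spoonend [0.6281 0.1904 0.01  ] [0.6273 0.1891 0.0181]
green [ 0.7742 -0.0684  0.048 ] [ 0.774  -0.0684  0.0486]
side
jar [ 0.5954 -0.0287  0.142 ] [ 0.5954 -0.0294  0.1412]
lidFL [0.7002 0.0467 0.094 ] [0.7013 0.0426 0.0889]
lidFR [0.5404 0.055  0.094 ] [0.5403 0.0534 0.0919]
lidBR [ 0.5293 -0.0749  0.094 ] [ 0.5292 -0.0773  0.09
[... 226 characters left out ...]
1354] [ 0.6233 -0.0072  0.1495]
8782 0.09341077497896139 ((546.961181640625, -80.06951904296875), (305.4563903808594, 279.1737976074219), 0.32877156138420105) [[393.4345397949219, 58.63871765136719], [395.0364685058594, -220.53050231933594], [700.48779296875, -218.7777557373047], [698.8858642578125, 60.39146423339844]]
side0 jar top 437 [ 0.5947 -0.032   0.1408] [ 0.4695 -0.1699  0.1354] [ 0.6255 -0.0017  0.15  ]
5118 0.09297822149007291 ((545.3179321289062, -71.52183532714844), (270.9497375488281, 301.7344970703125), 86.50138092041016) [[386.464599609375, -197.53762817382812], [687.63671875, -215.9508056640625], [704.1712646484375, 54.49395751953125], [402.9991455078125, 72.90713500976562]]
```

The two green jars, at (307,124) and (350,129) in the top view, stand on the table. Only the one at (340,209) is amber and stands on the lid, so that is the one meant. The two views agree to about 5 mm. The caddy origin is near (0.5495, -0.024) with yaw -1.646, and the jar is at caddy (9, 45) mm.

>>> step_arm(increments=[[0.3,-1,0,0.0735,0],[0.3,-1,0,0.0735,0],[0.3,-1,0,0.0735,0],[0.3,-1,0,0.0735,0],[0.3,-1,0,0.0735,0],[0.3,-1,0,0.0735,0],[0.3,-1,0,0.0735,0],[0.3,-1,0,0.0735,0],[0.3,-1,0,0.0735,0]])

```text
t: 1.0
eef_pos: [0.2928, 0.3451, 0.2418]
tcp_rot: [[0.074, 0.0, -0.997], [0.997, 0.001, 0.074], [0.001, -1.0, 0.0]]
contact_force: [-0.5, 1.5, 0.4]
width: 0.0437
```

>>> step_arm(increments=[[1,-0.8,0,0,0],[1,-0.8,0,0,0],[1,-0.8,0,0,0],[1,-0.8,0,0,0],[1,-0.8,0,0,0],[1,-0.8,0,0,0],[1,-0.8,0,0,0],[1,-0.8,0,0,0],[1,-0.8,0,0,0],[1,-0.8,0,0,0]])

```text
t: 2.0
eef_pos: [0.5937, 0.1057, 0.2405]
tcp_rot: [[0.073, -0.001, -0.997], [0.997, 0.0, 0.073], [0.0, -1.0, 0.001]]
contact_force: [-0.4, 1.0, -0.3]
width: 0.0436
```

>>> step_arm(increments=[[0.193,-0.487,0,0,0],[0.193,-0.487,0,0,0],[0.193,-0.487,0,0,0],[0.193,-0.487,0,0,0],[0.193,-0.487,0,0,0],[0.193,-0.487,0,0,0]])

```text
t: 2.6
eef_pos: [0.6508, -0.0385, 0.2411]
tcp_rot: [[0.07, -0.001, -0.998], [0.998, 0.002, 0.07], [0.002, -1.0, 0.001]]
contact_force: [-0.3, 1.0, -0.3]
width: 0.0433
```

Run:
```python
from h import *
s=robot.state();print(s['eef_pos'],s['contact_force'],s['q'])
snap('wrist','w1'); print(calibration('wrist')); snap('top','top1')
```

```text
[ 0.65078399 -0.03848894  0.24113455] [-0.34569215  0.98805872 -0.33752542] [-0.2125439   0.43751498  0.2917211   1.60715809 -0.13844352  1.11819811
  1.61438038]
{'camera_matrix': array([[325.1922621 ,   0.        , 280.07383673],
       [  0.        , 325.1922621 , 212.36336153],
       [  0.        ,   0.        ,   1.        ]]), 'cam_to_world': array([[ 0.06980051, -0.95630807, -0.28390627,  0.57423642],
       [ 0.99756001,  0.06730867,  0.01853559, -0.03211768],
       [ 0.00138362, -0.28450734,  0.95867286,  0.38552402],
       [ 0.        ,  0.        ,  0.        ,  1.        ]])}
```

View pics/w1.png

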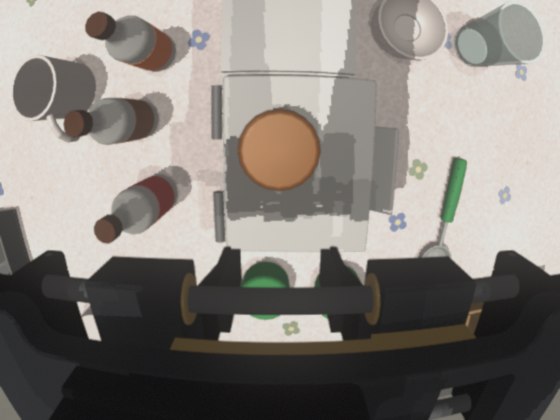

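View pics/top1.png

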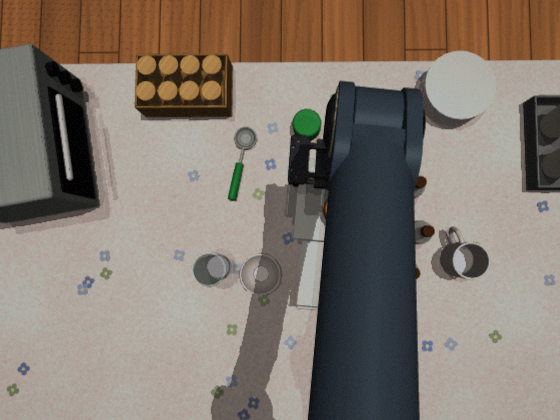

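```bash
cat >> h.py <<'E'
def wworld(f,u,v,z):
    a=np.load(f'pics/{f}.npz'); K,T=a['K'],a['T']
    dx,dy=u-K[0,2],v-K[1,2]; r=np.hypot(dx,dy)/K[0,0]; k=np.tan(r)/r if r>1e-9 else 1
    ray=np.array([dx/K[0,0]*k,-dy/K[0,0]*k,-1]); o=T[:3,3]; w=T[:3,:3]@ray
    return o+w*(z-o[2])/w[2]
def cad(p,O=np.array([.5495,-.0238]),yaw=-1.646):
    c,s=np.cos(yaw),np.sin(yaw); d=np.asarray(p)[:2]-O; return np.array([c*d[0]+s*d[1],-s*d[0]+c*d[1]])*1000
E
python3 - <<'E'
from h import *
for u,v,z in [(280,150,.142),(239,150,.142),(321,150,.142),(223,73,.094),(375,79,.094),(226,247,.094),(364,250,.094),(397,128,.109),(390,212,.109)]:
    w=wworld('w1',u,v,z); print(u,v,w,cad(w))
print(cad(robot.state()['eef_pos']))
E
```

```text
280 150 [ 0.59782867 -0.03366402  0.142     ] [ 6.20507016 48.93318693]
239 150 [ 0.59540427 -0.06436638  0.142     ] [37.00280825 48.82238547]
321 150 [ 0.59975627 -0.00291674  0.142     ] [-24.60013284  48.54520593]
223 73 [ 0.52846029 -0.07933724  0.094     ] [ 56.96103809 -16.80757516]
375 79 [0.54132964 0.05637536 0.094     ] [-79.33488448 -14.17106178]
226 247 [ 0.69203405 -0.09321525  0.094     ] [ 58.51006275 147.34654131]
364 250 [0.70546576 0.04265644 0.094     ] [-77.98675049 150.53187368]
397 128 [0.5863215  0.07015135 0.109     ] [-96.45230283  29.65859514]
390 212 [0.66293625 0.06346364 0.109     ] [-95.53978122 106.55926673]
[  7.11062366 102.0672587 ]
```

>>> step_arm(increments=[[0,0,-0.13,0,0],[0,0,-0.25,0,0],[0,0,-0.33,0,0],[0,0,-0.38,0,0],[0,0,-0.4,0,0],[0,0,-0.4,0,0],[0,0,-0.4,0,0]])

```text
t: 3.4
eef_pos: [0.652, -0.0421, 0.1229]
tcp_rot: [[0.074, 0.002, -0.997], [0.997, 0.0, 0.074], [0.0, -1.0, -0.002]]
contact_force: [1.7, 0.7, 0.1]
width: 0.0437
```

>>> step_arm(increments=[[-0.02,0.0015,0,0,0],[-0.04,0.003,0,0,0],[-0.06,0.0045,0,0,0],[-0.08,0.006,0,0,0],[-0.1,0.0075,0,0,0],[-0.12,0.009,0,0,0],[-0.14,0.0105,0,0,0],[-0.16,0.012,0,0,0],[-0.18,0.0135,0,0,0],[-0.2,0.015,0,0,0],[-0.22,0.0165,0,0,0],[-0.24,0.018,0,0,0],[-0.26,0.0195,0,0,0],[-0.28,0.021,0,0,0],[-0.3,0.0225,0,0,0]])

```text
t: 4.9
eef_pos: [0.5607, -0.0356, 0.1216]
tcp_rot: [[0.075, 0.0, -0.997], [0.997, 0.0, 0.075], [0.0, -1.0, -0.0]]
contact_force: [2.4, 0.0, 1.9]
width: 0.0437
```

Run:
```python
from h import *
s=robot.state();print(s['eef_pos'],s['contact_force'],cad(s['eef_pos']))
snap('wrist','w2')
```

```text
[ 0.56068056 -0.03561476  0.12164818] [2.37415318 0.00539866 1.9325022 ] [10.94134324 12.03663246]
```

View pics/w2.png

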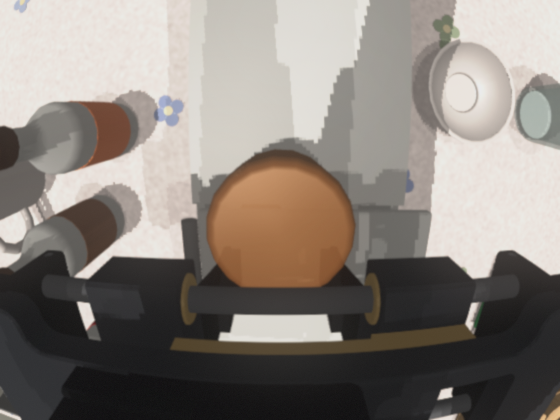

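Run:
```python
from h import *
for u,v in [(281,224),(281,152),(208,225),(355,225)]: print(cad(wworld('w2',u,v,.142)))
```

```text
[  9.56052249 -23.10327062]
[  9.58804141 -51.95867029]
[ 39.41521295 -22.57370108]
[-20.74869148 -22.59712098]
```

>>> step_arm(increments=[[-0.02,0.0015,0,0,0],[-0.04,0.003,0,0,0],[-0.06,0.0045,0,0,0],[-0.08,0.006,0,0,0],[-0.1,0.0075,0,0,0],[-0.12,0.009,0,0,0],[-0.14,0.0105,0,0,0],[-0.16,0.012,0,0,0],[-0.18,0.0135,0,0,0],[-0.195,0.0145,0,0,0],[-0.205,0.0153,0,0,0],[-0.205,0.0153,0,0,0]])

```text
t: 6.15
eef_pos: [0.4989, -0.031, 0.1215]
tcp_rot: [[0.075, -0.001, -0.997], [0.997, 0.0, 0.075], [0.0, -1.0, 0.001]]
contact_force: [0.2, -0.8, -0.2]
width: 0.0438
```

>>> step_arm(increments=[[0.02,0,0,0,0],[0.05,0,0,0,0],[0.1,0,0,0,0],[0.15,0,0,0,0],[0.2,0,0.1,0,0],[0.25,0,0.2,0,0],[0.3,0.05,0.3,0,0],[0.3,0.05,0.4,0,0],[0.3,0.05,0.4,0,0]])

```text
t: 7.05
eef_pos: [0.5933, -0.0157, 0.246]
tcp_rot: [[0.074, 0.009, -0.997], [0.997, 0.0, 0.074], [0.001, -1.0, -0.009]]
contact_force: [0.7, -0.3, 0.3]
width: 0.0439
```

Run:
```python
from h import *
s=robot.state();print(s['t'],s['eef_pos'],s['contact_force'],cad(s['eef_pos']))
snap('wrist','w3'); snap('side','s3')
```

```text
7.05 [ 0.59332942 -0.01571008  0.24598256] [ 0.67365516 -0.28860721  0.32859806] [-11.36008141  43.09771997]
```

View pics/w3.png

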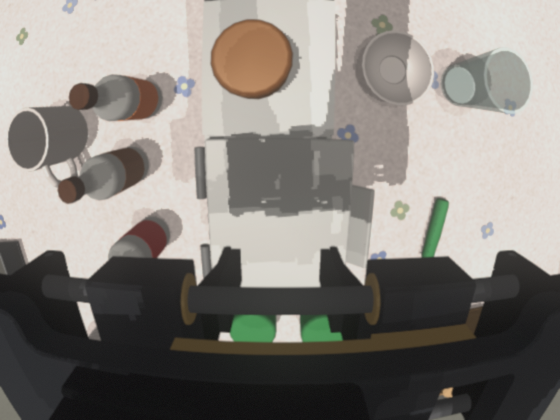

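View pics/s3.png

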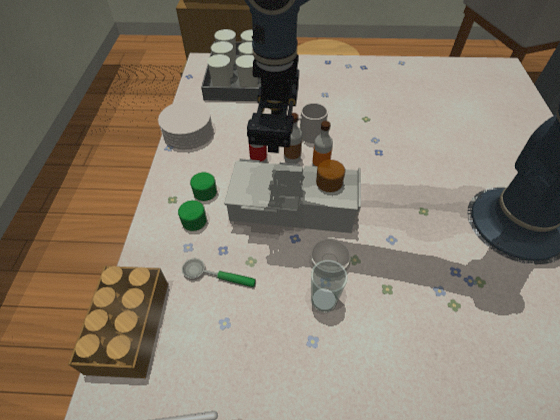

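>>> step_arm(increments=[[0.11,0.1,0,-0.5,0],[0.11,0.2,0,-0.5,0],[0.11,0.3,0,-0.5,0],[0.11,0.405,0,-0.5,0],[0.11,0.405,0,-0.5,0],[0.11,0.405,0,-0.5,0],[0.11,0.405,0,-0.5,0],[0.11,0.405,0,-0.5,0],[0.11,0.405,0,-0.5,0],[0.11,0.405,0,-0.5,0],[0.11,0.405,0,-0.5,0],[0.11,0.405,0,-0.5,0],[0.11,0.405,0,-0.5,0]])

```text
t: 8.45
eef_pos: [0.6221, 0.1053, 0.2404]
tcp_rot: [[0.997, -0.002, 0.073], [-0.073, -0.001, 0.997], [-0.002, -1.0, -0.001]]
contact_force: [0.6, 0.5, 0.0]
width: 0.0437
```

Run:
```python
from h import *
s=robot.state();print(s['t'],s['q'],s['eef_pos'],s['contact_force'],cad(s['eef_pos']))
snap('wrist','w4')
```

```text
8.45 [-0.66756143  0.44160259  0.60260517  1.672451   -0.27250345  1.11487325
 -0.06168721] [0.62209716 0.10533719 0.2403515 ] [0.61569074 0.51119452 0.03588863] [-134.22661557   62.68952561]
```

View pics/w4.png

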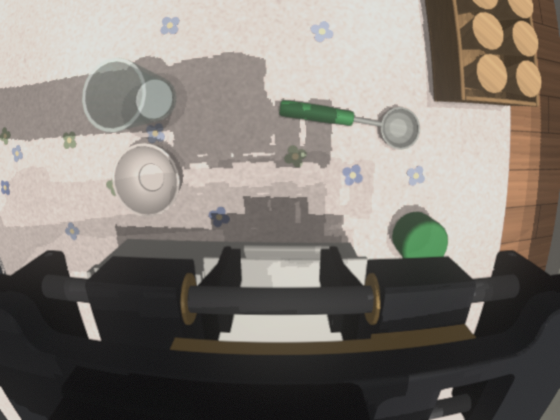

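>>> step_arm(increments=[[0.014,0,-0.1,0,0],[0.014,0,-0.2,0,0],[0.014,0,-0.3,0,0],[0.014,0,-0.38,0,0],[0.014,0,-0.43,0,0],[0.014,0,-0.43,0,0],[0.014,0,-0.43,0,0]])

```text
t: 9.2
eef_pos: [0.6274, 0.1053, 0.1132]
tcp_rot: [[0.997, 0.001, 0.075], [-0.075, 0.0, 0.997], [0.001, -1.0, 0.0]]
contact_force: [1.1, -0.4, 0.6]
width: 0.0434
```

Run:
```python
from h import *
s=robot.state();print(s['t'],s['eef_pos'],s['contact_force'],cad(s['eef_pos']))
snap('side','s5')
a=cv2.imread('pics/s5.png')[110:320,150:400]; cv2.imwrite('pics/c5.png',cv2.resize(cv2.convertScaleAbs(a,alpha=1.5),(714,600),interpolation=2))
```

```text
9.2 [0.62736083 0.10532294 0.11320161] [ 1.06941814 -0.36403508  0.60131454] [-134.60788305   67.93939032]
```

View pics/c5.png

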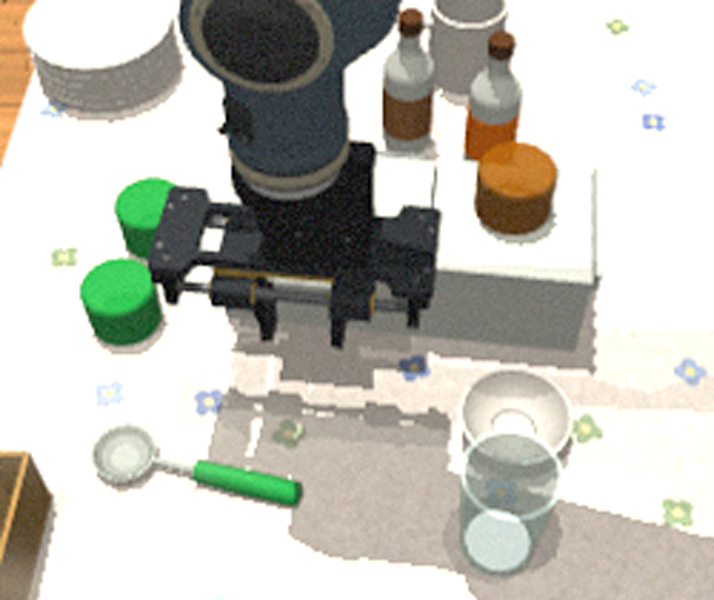

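>>> step_arm(increments=[[-0.002,-0.027,0,0,0],[-0.004,-0.053,0,0,0],[-0.006,-0.075,0,0,0],[-0.006,-0.075,0,0,0]])

```text
t: 9.65
eef_pos: [0.6251, 0.0813, 0.1132]
tcp_rot: [[0.997, 0.001, 0.077], [-0.077, 0.0, 0.997], [0.001, -1.0, 0.0]]
contact_force: [-0.3, 0.1, -0.8]
width: 0.0438
```

>>> step_arm(increments=[[-0.001,-0.01,0,0,0],[-0.0015,-0.02,0,0,0],[-0.002,-0.02,0,0,0]])

```text
t: 9.95
eef_pos: [0.6248, 0.0801, 0.1128]
tcp_rot: [[0.997, 0.001, 0.073], [-0.073, 0.004, 0.997], [0.001, -1.0, 0.004]]
contact_force: [1.0, 5.2, 1.4]
width: 0.0438
```

Run:
```python
from h import *
s=robot.state();print(s['t'],s['eef_pos'],s['contact_force'],cad(s['eef_pos']))
```

```text
9.95 [0.62479706 0.08009329 0.11284158] [0.96853135 5.23534323 1.37956239] [-109.25691511   67.27844547]
```

>>> step_arm(increments=[[0,-0.005,0.027,0,0],[-0.001,-0.011,0.053,0,0],[-0.001,-0.018,0.08,0,0],[-0.002,-0.027,0.106,0,0],[-0.003,-0.038,0.132,0,0],[-0.004,-0.049,0.155,0,0],[-0.005,-0.062,0.178,0,0],[-0.006,-0.076,0.2,0,0],[-0.007,-0.092,0.22,0,0],[-0.008,-0.109,0.24,0,0]])

```text
t: 10.95
eef_pos: [0.6226, 0.052, 0.1861]
tcp_rot: [[0.998, 0.001, 0.07], [-0.07, 0.011, 0.997], [0.0, -1.0, 0.011]]
contact_force: [-1.8, 14.3, 8.7]
width: 0.0437
```

Run:
```python
from h import *
s=robot.state();print(s['t'],s['eef_pos'],s['contact_force'],cad(s['eef_pos']))
snap('side','s6')
a=cv2.imread('pics/s6.png')[110:320,150:400]; cv2.imwrite('pics/c6.png',cv2.resize(cv2.convertScaleAbs(a,alpha=1.5),(714,600),interpolation=2))
```

```text
10.95 [0.62256772 0.05198992 0.18612174] [-1.75491629 14.31386445  8.67216217] [-81.06548652  67.16688281]
```

View pics/c6.png

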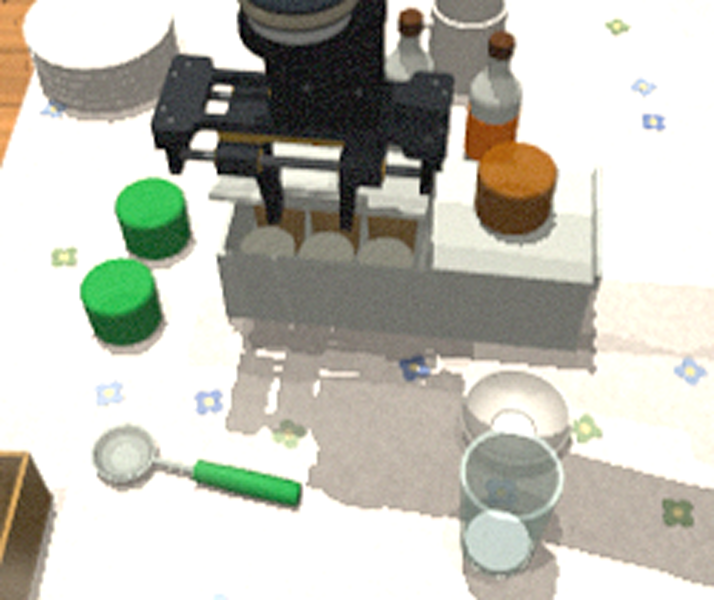

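>>> step_arm(increments=[[-0.001,-0.018,0.01,0,0],[-0.003,-0.037,0.02,0,0],[-0.004,-0.055,0.028,0,0],[-0.005,-0.071,0.035,0,0],[-0.007,-0.087,0.042,0,0],[-0.008,-0.105,0.05,0,0],[-0.009,-0.124,0.058,0,0],[-0.011,-0.143,0.066,0,0],[-0.012,-0.163,0.074,0,0],[-0.014,-0.184,0.08,0,0]])

```text
t: 12.0
eef_pos: [0.6176, -0.012, 0.2086]
tcp_rot: [[0.997, -0.0, 0.075], [-0.075, -0.001, 0.997], [-0.0, -1.0, -0.001]]
contact_force: [-0.7, 1.6, 0.7]
width: 0.0437
```

Run:
```python
from h import *
s=robot.state();print(s['t'],s['eef_pos'],s['contact_force'],cad(s['eef_pos']))
snap('side','s7')
a=cv2.imread('pics/s7.png')[80:290,150:400]; cv2.imwrite('pics/c7.png',cv2.resize(cv2.convertScaleAbs(a,alpha=1.5),(714,600),interpolation=2))
```

```text
12.0 [ 0.61762577 -0.01199915  0.20860315] [-0.66587936  1.59462224  0.66131611] [-16.88597747  67.04658478]
```

View pics/c7.png

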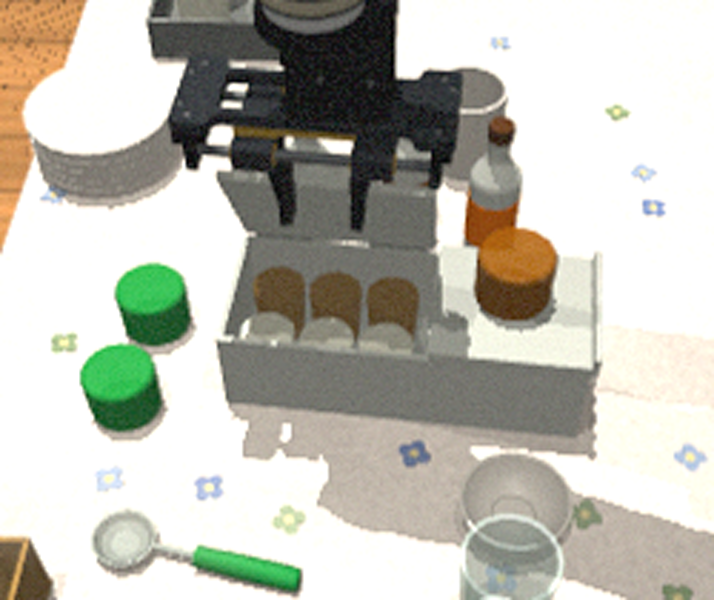

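>>> step_arm(increments=[[-0.002,-0.022,0.01,0,0],[-0.003,-0.044,0.018,0,0],[-0.005,-0.066,0.026,0,0],[-0.007,-0.088,0.03,0,0],[-0.008,-0.109,0.03,0,0],[-0.01,-0.129,0.03,0,0],[-0.011,-0.149,0.03,0,0],[-0.013,-0.168,0.03,0,0],[-0.014,-0.187,0.03,0,0],[-0.015,-0.205,0.03,0,0]])

```text
t: 13.05
eef_pos: [0.6132, -0.073, 0.2175]
tcp_rot: [[0.997, -0.0, 0.075], [-0.075, -0.0, 0.997], [-0.0, -1.0, -0.0]]
contact_force: [0.7, -0.3, -0.8]
width: 0.0433
```

Run:
```python
from h import *
s=robot.state();print(s['t'],s['eef_pos'],s['contact_force'],cad(s['eef_pos']))
snap('side','s8')
a=cv2.imread('pics/s8.png')[80:290,150:400]; cv2.imwrite('pics/c8.png',cv2.resize(cv2.convertScaleAbs(a,alpha=1.5),(714,600),interpolation=2))
```

```text
13.05 [ 0.61318075 -0.07298634  0.21750975] [ 0.74923065 -0.29335138 -0.7667936 ] [44.262803   67.19626596]
```

View pics/c8.png

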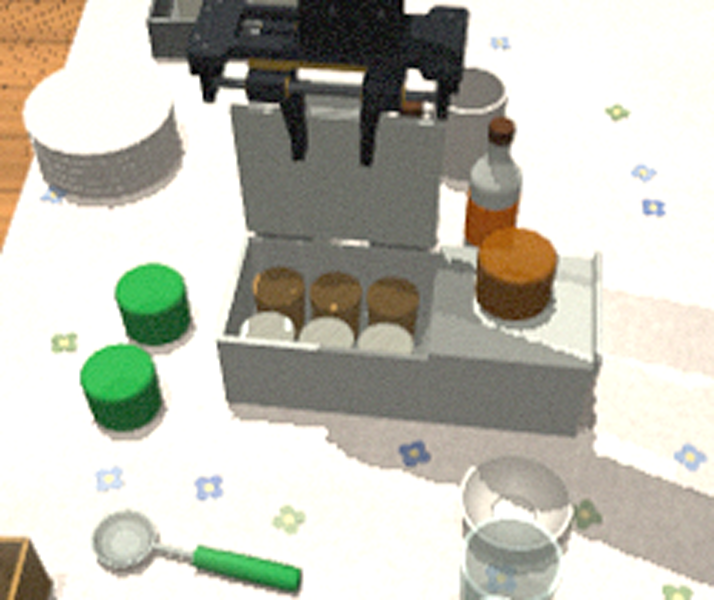

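>>> step_arm(increments=[[-0.001,-0.013,0,0,0],[-0.002,-0.026,0,0,0],[-0.003,-0.039,0,0,0],[-0.004,-0.052,0,0,0],[-0.005,-0.065,0,0,0],[-0.006,-0.077,0,0,0],[-0.007,-0.089,0,0,0],[-0.008,-0.1,0,0,0],[-0.008,-0.107,0,0,0],[-0.008,-0.107,0,0,0],[-0.008,-0.107,0,0,0]])

```text
t: 14.2
eef_pos: [0.6109, -0.1045, 0.2176]
tcp_rot: [[0.997, 0.0, 0.075], [-0.075, 0.0, 0.997], [0.0, -1.0, 0.0]]
contact_force: [-0.1, -0.1, -0.3]
width: 0.0438
```

Run:
```python
from h import *
s=robot.state();print(s['t'],s['eef_pos'],s['contact_force'],cad(s['eef_pos']))
snap('side','s9')
a=cv2.imread('pics/s9.png')[80:290,150:400]; cv2.imwrite('pics/c9.png',cv2.resize(cv2.convertScaleAbs(a,alpha=1.5),(714,600),interpolation=2))
```

```text
14.2 [ 0.61089382 -0.10446462  0.21756014] [-0.12016497 -0.08587191 -0.2696128 ] [75.82393221 67.28085639]
```

View pics/c9.png

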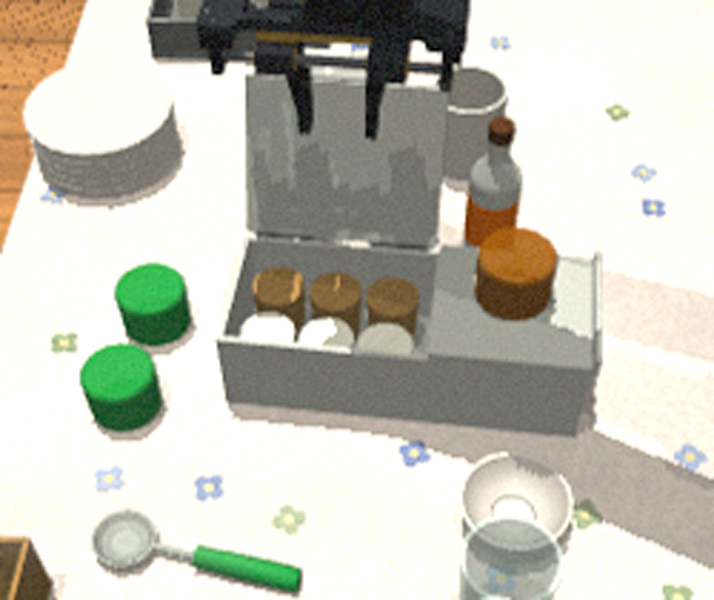

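>>> step_arm(increments=[[0.002,0.03,0,0,0],[0.005,0.07,0,0,0],[0.01,0.15,0.02,0,0],[0.02,0.25,0.05,0,0],[0.02,0.35,0.1,0,0],[0.02,0.5,0.2,0,0],[0.02,0.65,0.3,0,0],[0.02,0.8,0.3,0,0],[0.02,0.95,0.3,0,0],[0.02,1,0.3,0,0],[0.02,1,0.3,0,0],[0.02,1,0.3,0,0]])

```text
t: 15.45
eef_pos: [0.6167, 0.1945, 0.3073]
tcp_rot: [[0.997, -0.0, 0.075], [-0.075, -0.001, 0.997], [-0.0, -1.0, -0.001]]
contact_force: [0.3, -0.7, 0.1]
width: 0.0434
```

Run:
```python
from h import *
s=robot.state();print(s['t'],s['eef_pos'],s['contact_force'],cad(s['eef_pos']))
snap('side','sA'); snap('top','tA')
```

```text
15.45 [0.61666455 0.19448812 0.30734393] [ 0.3017003  -0.68354046  0.13145773] [-222.71739787   50.57410992]
```

View pics/sA.png

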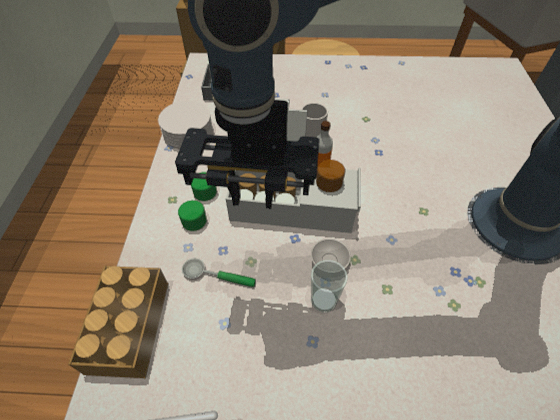

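View pics/tA.png

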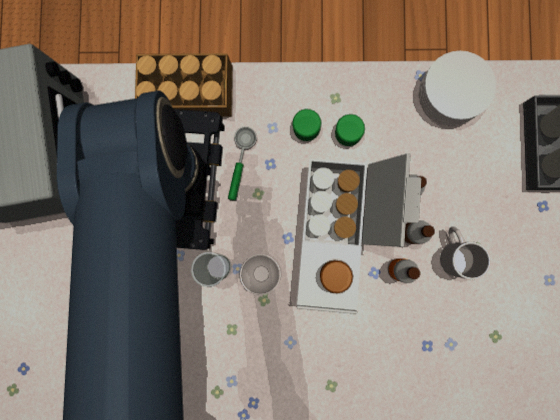

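Run:
```python
from h import *
j=world('tA',336,277); print('jar',j,cad(world('tA',336,277,.142)))
for u,v in [(366,200),(380,200),(395,200),(405,195)]:
    w=world('tA',u,v); c=cad(w); print(u,v,c,w[2], 'angle',np.arctan2(w[2]-.086,60-c[0]) )
for n,u,v in [('bottle mid',427,231),('bottle near',413,273)]: print(n,world('tA',u,v))
a=np.load('pics/top0.npz')['p'].astype(int);b=np.load('pics/tA.npz')['p'].astype(int)
```

```text
jar [ 0.46423764 -0.02973744  0.14106357] [ 12.25500435 -84.51167327]
366 200 [65.51260744 71.95636299] 0.09306505048144575 angle 3.140311037459408
380 200 [85.53604919 68.49395384] 0.14351386138929756 angle 3.1393403958616726
395 200 [104.83059157  65.32104523] 0.19047452279016952 angle 3.139262228538576
405 195 [117.16892328  72.83102512] 0.21362709975839522 angle 3.1393602014039876
bottle mid [ 0.55212957 -0.20151166  0.14719638]
bottle near [ 0.47324704 -0.17309256  0.15061294]
```

```bash
python3 -c "
from h import *
print(workorder.sign_off(), robot.state()['t'])"
```

```text
the job is handed in; nothing more can be done
the job is handed in; nothing more can be done
```

The caddy is open: the amber jar stands upright on the fixed ledge, and the lid leans back against its stop by itself. I handed the job in at about 15.5 s of the 61 s allowed.

- **Jar:** I pushed it sideways across the seam with the half-open fingers, without gripping or lifting it. The last check put it at caddy (12, -84) mm with its top at z = 0.141 m, so it is upright and its near edge is about 30 mm clear of the seam.
- **Lid:** I pushed it up from under the tab and past upright at no more than about 0.6 rad/s. The last check, after the arm had backed off, gave about 1.95–1.98 rad from the depth points. My angle printout read about 3.14 because it mixed mm and m, so I worked the angle out again from the same points.
- **Forces:** The highest wrist force I read was about 17 N, during the lid push. It read near zero once the arm had backed off.
- **Other things on the table:** The two bottles I could measure in the top view are within 1–2 mm of where they started. The third is mostly hidden by the lid. The mug, glass, dish and spoon looked unmoved in the final pictures.
- **Disagreements:** At the start the side and top cameras differed by about 5–9 mm in y. I used a value between them, and the wrist camera then agreed to 2–4 mm.

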